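# Free the tube rack: release the ratchet and push the jaw back

### The job

One of the two rack holders on the bench holds the tube rack that is full of capped tubes. With a fingertip, press down the black release paddle on that holder's sliding jaw and, keeping it pressed, push the jaw along its toothed bar fully back against the end stop, then let go and move clear. Nothing is to be picked up: leave both racks standing where they are, the other holder as it is, and the other things on the bench undisturbed.

Things in the scene. Friction and masses are not known exactly. Their poses are not given: they have to be found in the camera images.
- holder_a: Holder with the rack of capped tubes: grey base fixed to the table, 280 x 120 mm (x -150 to 130 mm). Along x: fence 55 mm high, blue rack, sliding jaw on a toothed bar, end stop block (34 mm high, x 113 to 129 mm). Origin: under the base on the bar's line; x runs along the bar from rack to end stop, away from the robot (yaw within 0.3 rad), z up
- jaw_a (a joint): Sliding jaw of the full rack's holder, m along the bar: 0 = up at the rack, 0.115 = fully back against the end stop; starts about 0.004 to 0.034. With the paddle up it is locked to the bar's teeth (10 mm pitch, up to 7 mm of play); with the paddle down it slides with about 2 N of friction plus slight damping (8 N per m/s)
- paddle_a (a joint): Black release paddle on that jaw, travel in m: 0 = up, locked; 0.011 = fully down. Spring: about 1.6 N to start, 6.5 N fully down. The jaw is free past about 0.004; the paddle springs up and locks the jaw again when let go, so it must stay down while the jaw is pushed
- press_a (a point): Where to press on the full rack's holder: centre of the paddle's top, 60 mm above the table when up. Paddle: 44 mm along the bar, 40 mm wide; it travels with the jaw, in a 56 mm gap between the jaw's front plate (rack side, 10 mm thick, 92 mm wide, top 75 mm above the table) and its rear push plate; both faces are 28 mm from this point along the bar
- push_a (a point): Where to push on the full rack's holder: on the jaw's rear push plate (aluminium, 10 mm thick, 64 mm wide, top 85 mm above the table): point on the face towards the paddle, on the centre line, 75 mm above the table. Pushing it along the holder's +x moves the jaw back
- rack_full: Loose tube rack 58 x 92 x 52 mm holding 15 capped tubes (cap tops 90 mm above its underside), standing on ledges 22 mm above the table between fence and jaw of holder_a. Origin: centre of its underside
- holder_b: The other holder, of the same shape, with the empty rack; to be left alone
- jaw_b (a joint): Jaw position (m) of the other holder, same meaning; to stay as it is
- paddle_b (a joint): Release paddle travel (m) of the other holder, same meaning; not to be pressed
- rack_empty: Loose tube rack 58 x 92 x 52 mm without tubes, in holder_b. Origin: centre of its underside
- reagent: Bystander: white bottle, 48 mm across, 95 mm high, between the two holders. Origin: centre of its underside
- jar: Bystander: squat amber jar, 60 mm across, 70 mm high. Origin: centre of its underside
- tip_box: Bystander: flat grey box with white lid, 88 x 123 x 53 mm. Origin: centre of its underside
- cup: Bystander: white cup, 68 mm across, 70 mm high. Origin: centre of its underside
- block: Bystander: low block with 15 dimples, 70 x 110 x 35 mm. Origin: centre of its underside
- stopper: Bystander: rubber stopper, 32 mm across, 30 mm high, between the two holders on the robot's side. Origin: centre of its underside

How it is judged (in metres and radians):
On the way, in this order (a step that is already met when the one before it is completed fails the run):
1. the release paddle of the full rack's holder is pressed down (value of joint paddle_a above 0.003 m), for 0.05 s.
2. its jaw is pushed fully back against the end stop (value of joint jaw_a above 0.107 m), for 0.2 s.
At the end, for the whole second after the job is handed in: The jaw of the full rack's holder is within 8 mm of its end stop with its paddle up again; the other holder's jaw is within 12 mm of where it was, its paddle up; both racks stand upright within 15 mm of where they were; the other things are within 30 mm of where they were (value of joint jaw_a above 0.107 m and value of joint each of paddle_a, paddle_b below 0.003 m and distance of push_b from where it was at the start of the episode below 0.012 m and distance of each of rack_full, rack_empty from where it was at the start of the episode below 0.015 m and angle between each of rack_full, rack_empty's own z axis and vertical below 0.1 rad and linear speed of each of rack_full, rack_empty below 0.02 m/s and distance of each of reagent, jar, tip_box, cup, block, stopper from where it was at the start of the episode below 0.03 m); the robot touches nothing.
It fails at once if a rack is shifted by more than 20 mm, lifted or tipped (distance of any of rack_full, rack_empty from where it was at the start of the episode above 0.02 m or height (world z) of any of rack_full, rack_empty above 0.034 m or angle between any of rack_full, rack_empty's own z axis and vertical above 0.2 rad).
It fails at once if the other holder is operated (value of joint paddle_b above 0.005 m or distance of push_b from where it was at the start of the episode above 0.015 m).
It fails at once if a bystander is moved by more than 40 mm or lifted (distance of any of reagent, jar, tip_box, cup, block, stopper from where it was at the start of the episode above 0.04 m or height (world z) of any of reagent, jar, tip_box, cup, block, stopper above 0.015 m).
It also fails if it takes over 35 s, if anything falls off the work surface, if the arm or the gripper's body presses on something with over 40 N, if the wrist force passes 120 N, or if a joint passes its speed limit or range.

### The arm

A 6-joint arm with a two-finger parallel gripper is mounted at the origin on the work surface. World frame = base frame: x ahead of the robot, y to its left, z up, the work surface at z = 0. Lengths are in m, angles in degrees, forces in N, time in s.
With the tool pointing down it reaches from about 0.3 to 0.75 m from the base axis. Payload 8.5 kg.
Tool frame: the origin (TCP) lies midway between the tips of the shut fingers; the grasp point (between the pads) lies 19 mm behind it; y points along the fingers, x is the direction in which the jaws open and shut, and the axes are right-handed (so a half turn about y gives the same grasp; the last joint's range is limited). The gripper opens to 85 mm and grips with 20 to 120 N. Pads are 22 mm wide; open, the fingers measure 114 mm over their backs; the gripper's body (76 mm by 85 mm) begins 54 mm behind the grasp point. The pads swing forward as they close: fully open they stand 13 mm farther back than shut.
Start: joints at [56.591, 21.807, 74.336, -0, 83.858, -12.336], TCP at [0.198, 0.513, 0.231] pointing down, gripper open.
Joint ranges: [-178.18, 178.18], [-50.72, 133.34], [12.68, 142.11], [-81.47, 261.47], [9.98, 163.14], [-165.26, 165.26]. Speed limits (degrees/s): [136.94, 136.94, 180, 180, 180, 180].

### API

Orientations are given as a 3x3 rotation matrix whose columns are the frame's x, y, z axes.
In Python, from rig import env gives the robot as it stands.
- The arm moves only by the tool carry_out, never from a script. Its argument "plan" is a list of rows, each a list of 3 entries, a list of its own where there are three numbers: the shift along the tool's x, y, z in m, then the turn, a rotation vector about the tool's x, y, z in degrees, then the finger opening in m, from 0 to 0.0854. In form: [[[dx, dy, dz], [ax, ay, az], jaw], ...]. A call has 1 to 8 rows; each row shifts and turns the commanded pose from where the row before left it, along the tool's axes as they then stand; what a row does not reach is not made up. A row lasts 1/8 s, in which the tool goes at most 62.5 mm and 10.7 degrees, less where a joint would pass 70% of its speed; a pose out of reach is approached as far as the arm can. A call is refused whole if a number of a shift passes 0.0625 or a number of a turn 10.7, either way. A call with a gripper value outside its range is refused whole. The fingers move at their own pace and stop on an object; "force" is the grip in N (left out, the last holds). Time passes only in rows, so rows that do not move let the fingers close. It gives the time, the measured TCP pose, the force and the opening at its end, in the units of the state.
- env.observe(): the state, without advancing time (a new reading comes with each control period).
- env.get_image(name): name is "scene" or "top" or "wrist"; returns a dict with "image" (480x640x3 uint8, red, green, blue), "vfov" (degrees; the focal length in pixels is half the picture's height over the tangent of half this angle, whatever the lens; pixels are square), "cx", "cy" (the principal point, pixels), "k1" (the pictures are not rectified: a ray, as slopes to the right and down, at radius r is drawn at 1 + k1 r^2 times it, then the intrinsics apply), "rvec" (rotation vector, rad) and "tvec" (3), from world to camera coordinates, as OpenCV has them; the wrist camera has in their place "tool_from_camera" (4x4, takes a point from camera to tool coordinates, whose origin is the TCP and whose axes are the tool frame's). Camera axes: x right, y down, z forward; pixel columns grow to the right and rows downward; lengths in m; the calibration is good to about 2 mm. A picture is of the moment at which its call begins: read the wrist's pose just before it. There is no depth.
- env.close_job(): hands the job in, once; it reports no verdict.
Trained networks look in a picture, given as the dict that the camera call returned (one of the last four; its "shot" number tells which), for a name from the list of things; names that differ only in an ending like _2 or _b are one class to them, and where a whole thing is asked for, a point or a joint stands for the part that bears it (a point fixed in the world has none). Each returns a list of dicts, best first, with "conf" (0 to 1); they miss things now and then, are a little off and sometimes report something else, mostly with a low value. They report only what shows in the picture. A call takes as long as a camera call.
- env.outline_of(target, picture): "mask" (480x640 bool, what is visible of it) and "pixel" ([row, column] in pixels, amid what is visible of it).
The state is a dict: "time_s": time; "q": joint angles; "qvel": joint speeds; "joint_efforts": joint torques, N m; "position": TCP position; "tool_rot": TCP orientation; "ft_force": force on the tool from outside, world axes, zero at the start; "wrist_torque": the same for the moment, N m; "grip_width": finger opening in m.
Only numpy, scipy, OpenCV 4.12 (cv2) and the standard library are available. Lean on these libraries where they do the work, as an engineer would, in place of code of your own. Each camera call takes 0.05 s, during which the arm holds its last target.

## Working session

There is one attempt and no reset: what is moved stays moved. The work goes in short steps, Python scripts to look and compute and a tool call to move; the robot and the scene stay as the last step left them, time stands still between calls to the robot, and variables do not carry over. Pictures are saved under pics/ and viewed, and the job is handed in when it is done.

Besides the shell and the picture viewer there is one more tool, called after "Call:" by a JSON object that holds its "op" and its "data". carry_out: Moves the arm, as the interface text tells. Its arguments: {"type":"object","properties":{"plan":{"type":"array","items":{"type":"array"}},"force":{"type":"number"}},"required":["plan"]}

```bash
ls; mkdir -p pics; python3 - <<'E'
from rig import env
import cv2
print(env.observe())
for n in ["scene","top"]:
    p=env.get_image(n)
    print({k:v for k,v in p.items() if k!="image"})
    cv2.imwrite(f"pics/{n}0.png",p["image"][:,:,::-1])
    for t in ["press_a","push_a","holder_a","rack_full","rack_empty"]:
        for r in env.outline_of(t,p)[:3]: print(n,t,r["conf"],r["pixel"],r["mask"].sum())
E
```

```text
pics
{'time_s': 0.0, 'q': array([ 5.65909015e+01,  2.18424475e+01,  7.43854079e+01, -1.41199421e-04,
        8.38572793e+01, -1.23355104e+01]), 'qvel': array([ 0.08249582, -0.00142081,  0.08618056,  0.00563109,  0.00211722,
       -0.05711218]), 'joint_efforts': array([ 4.14360038e-04, -4.48448145e+01, -2.31283665e+01, -1.11416939e-04,
        4.58521143e-03,  9.90382006e-06]), 'position': array([0.19759796, 0.51296677, 0.23069427]), 'tool_rot': array([[ 3.59565861e-01, -8.16099276e-04, -9.33119352e-01],
       [ 9.33118579e-01, -1.24170198e-03,  3.59566649e-01],
       [-1.45209823e-03, -9.99998896e-01,  3.15043753e-04]]), 'ft_force': array([ 0.80485446,  0.08782753, -0.12504902]), 'wrist_torque': array([-0.08835797,  0.03177845, -0.01898651]), 'grip_width': 0.085119649281461}
{'vfov': 51.32018400735709, 'cx': 316.8598927890267, 'cy': 239.8896018853428, 'k1': -0.02218013386267876, 'rvec': array([ 2.05405195,  0.61329153, -0.33724778]), 'tvec': array([-0.46727033, -0.09924152,  1.31321162]), 'shot': 1}
scene press_a 0.76 [202.7, 336.8] 198
scene press_a 0.74 [205.3, 337.1] 1125
scene push_a 0.66 [202.6, 335.5] 1210
scene holder_a 0.98 [329.0, 264.4] 7353
scene holder_a 0.55 [220.3, 348.1] 3501
scene rack_full 0.88 [192.4, 300.2] 1548
scene rack_full 0.68 [277.4, 388.6] 1207
scene rack_empty 0.78 [287.5, 203.5] 2152
{'vfov': 50.55089097726642, 'cx': 321.8846292453887, 'cy': 236.71306622863545, 'k1': -0.01883380620217883, 'rvec': array([ 2.17686702, -2.22272141,  0.07202828]), 'tvec': array([-5.39771794e-04,  5.45631250e-01,  1.21443412e+00]), 'shot': 2}
top press_a 0.66 [258.5, 233.8] 347
top press_a 0.37 [205.8, 474.1] 796
top push_a 0.68 [259.9, 230.9] 1036
top holder_a 0.82 [248.2, 235.8] 4767
top holder_a 0.72 [300.4, 237.1] 1128
top holder_a 0.63 [220.9, 402.7] 4745
top rack_full 0.56 [301.2, 235.0] 1059
top rack_empty 0.77 [270.6, 411.0] 1134
top rack_empty 0.61 [250.1, 234.4] 4598
```

View pics/scene0.png

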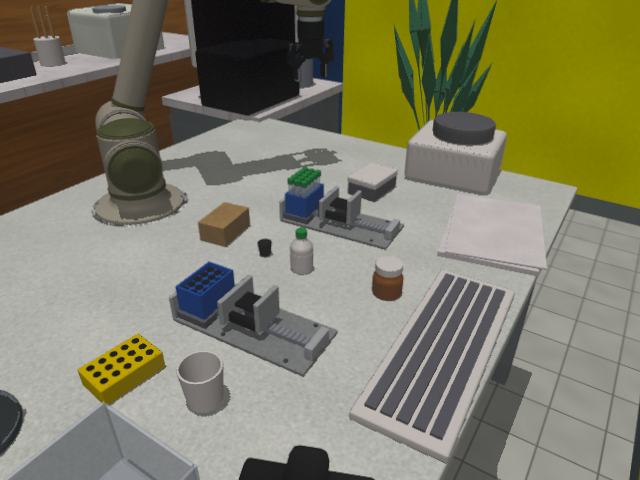

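View pics/top0.png

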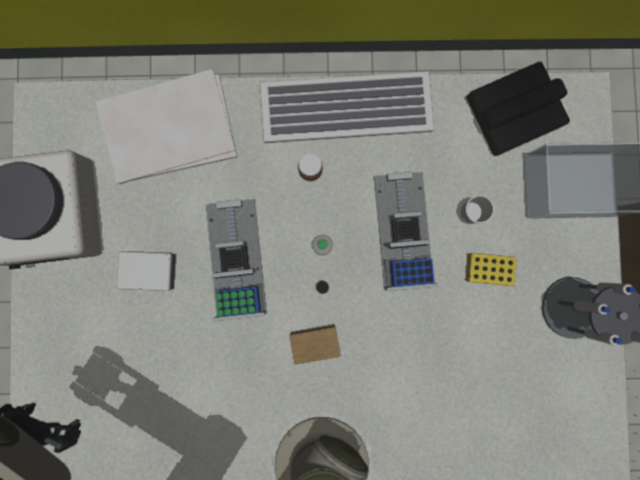

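The scene view shows the full rack (green caps) in the far holder, at about (303,190), with its paddle at about (340,208). In the top view it is the left holder, with the paddle at about (234,258) and the end stop at (229,204). Next I'll measure the geometry on zoomed crops.

```bash
cat > h.py <<'E'
import numpy as np, cv2
def ray(p,rc,tool=None):
    f=240/np.tan(np.radians(p["vfov"]/2)); k=p["k1"]
    d=np.array([(rc[1]-p["cx"])/f,(rc[0]-p["cy"])/f]); u=d.copy()
    for _ in range(20): u=d/(1+k*(u@u))
    v=np.array([u[0],u[1],1])
    if tool is None:
        R=cv2.Rodrigues(np.array(p["rvec"]))[0]; t=np.array(p["tvec"]); return -R.T@t, R.T@v
    P,Rt=tool; T=np.array(p["tool_from_camera"]); return P+Rt@T[:3,3], Rt@(T[:3,:3]@v)
def onz(p,rc,z,tool=None):
    o,d=ray(p,rc,tool); return o+d*(z-o[2])/d[2]
def proj(p,X,tool=None):
    f=240/np.tan(np.radians(p["vfov"]/2)); X=np.atleast_2d(X)
    if tool is None:
        R=cv2.Rodrigues(np.array(p["rvec"]))[0]; c=X@R.T+np.array(p["tvec"])
    else:
        P,Rt=tool; T=np.array(p["tool_from_camera"]); c=((X-P)@Rt-T[:3,3])@T[:3,:3]
    u=c[:,:2]/c[:,2:]; r=(u**2).sum(1,keepdims=True); u=u*(1+p["k1"]*r)
    return u*f+[p["cx"],p["cy"]]
E
python3 - <<'E'
from rig import env
import cv2,numpy as np
from h import *
p=env.get_image("top")
c=p["image"][190:330,190:290,::-1]; cv2.imwrite("pics/topz.png",cv2.resize(c,None,fx=4.2,fy=4.2,interpolation=cv2.INTER_CUBIC))
s=env.get_image("scene")
c=s["image"][160:255,270:415,::-1]; cv2.imwrite("pics/scz.png",cv2.resize(c,None,fx=5.5,fy=5.5,interpolation=cv2.INTER_CUBIC))
print(onz(p,(258.5,233.8),.06),onz(s,(202.7,336.8),.06))
E
```

```text
[0.49665503 0.1940781  0.06      ] [0.49366121 0.18476679 0.06      ]
```

View pics/topz.png

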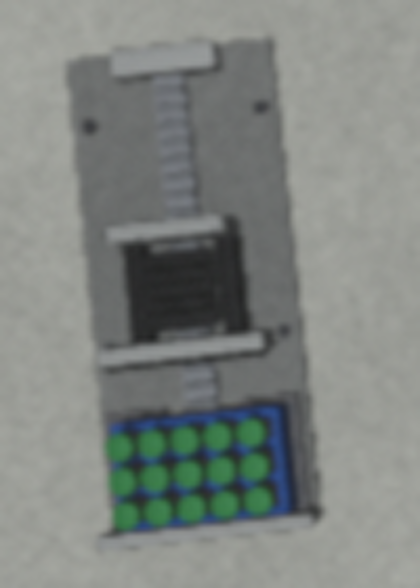

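View pics/scz.png

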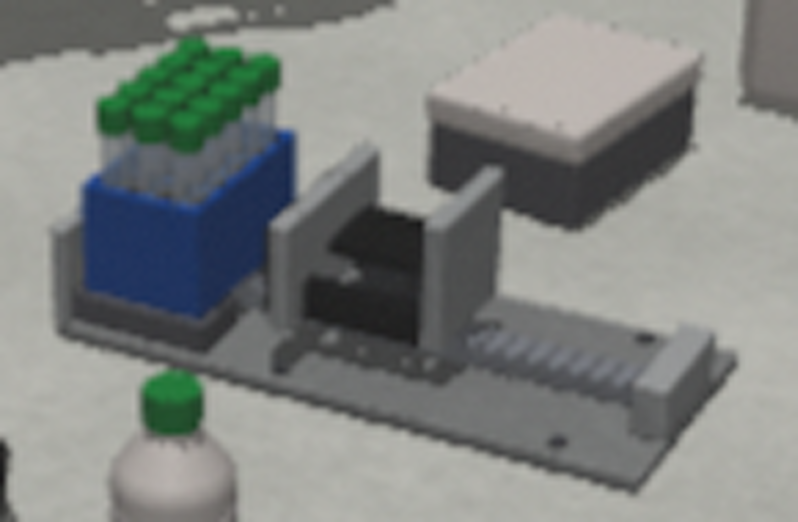

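```bash
cat > fit.py <<'E'
from rig import env
import cv2,numpy as np
from h import *
from scipy.optimize import least_squares
p=env.get_image("top"); s=env.get_image("scene")
# (pixel zoom col,row),(x const, uses jaw?), y, z
T=[((101,352),-28,1,46,75),((265,333),-28,1,-46,75),((103,364),-38,1,46,75),((265,350),-38,1,-46,75),
((108,230),38,1,32,85),((222,215),38,1,-32,85),((110,242),28,1,32,85),((225,229),28,1,-32,85),((162,45),129,0,0,34),
((72,60),130,0,60,8),((271,42),130,0,-60,8)]
S=[((427,210),28,1,-32,85),((447,213),38,1,-32,85),((480,172),28,1,32,85),((502,172),38,1,32,85),
((272,228),-38,1,-46,75),((293,233),-28,1,-46,75),((362,145),-38,1,46,75),((380,152),-28,1,46,75)]
def pts(L,q):
    out=[]
    for _,x,j,y,z in L:
        X=(x/1e3+j*q[3]); Y=y/1e3; c,n=np.cos(q[2]),np.sin(q[2])
        out.append([q[0]+c*X-n*Y,q[1]+n*X+c*Y,z/1e3])
    return np.array(out)
tp=np.array([[190+a[0]/4.2,190+a[1]/4.2] for a,*_ in T])-.4
sp=np.array([[270+a[0]/5.5,160+a[1]/5.5] for a,*_ in S])-.4
def res(q,sep=False):
    a=proj(p,pts(T,q))-tp; b=proj(s,pts(S,q))-sp
    return (a,b) if sep else np.r_[a.ravel(),b.ravel()]
r=least_squares(res,[.5,.19,0.05,0],loss="soft_l1")
q=r.x; a,b=res(q,True)
print(q,np.degrees(q[2])); print(a.round(1).tolist());print(b.round(1).tolist())
c,n=np.cos(q[2]),np.sin(q[2])
print("press",q[0]+c*q[3],q[1]+n*q[3])
o=env.observe(); R=o["tool_rot"]; print(o["position"], "tool z yaw",np.degrees(np.arctan2(R[1,2],R[0,2])))
E
python3 fit.py
```

```text
[ 0.50692116  0.19760647  0.09541308 -0.00942663] 5.466766840063291
[[-0.8, -0.8], [0.2, -1.0], [-0.8, 0.7], [0.7, -0.7], [-0.2, -1.3], [0.6, -1.0], [-0.3, 0.2], [0.4, 0.0], [0.1, 0.3], [-1.2, 0.5], [0.4, -0.9]]
[[-1.1, 2.0], [-0.7, 2.4], [0.6, -1.9], [0.4, -1.1], [-1.3, -1.1], [-1.3, -1.1], [-0.4, -1.1], [-0.0, -1.5]]
press 0.49753741220279313 0.19670840982448395
[0.19775158 0.51321004 0.23133505] tool z yaw 158.92533535788033
```

Call:
{"op": "carry_out", "data": {"plan": [[[0,0,0],[0,-8.87,0],0],[[0,0,0],[0,-8.87,0],0],[[0,0,0],[0,-8.87,0],0],[[-0.04,0,-0.035],[0,0,0],0],[[-0.04,0,-0.035],[0,0,0],0],[[-0.04,0,-0.035],[0,0,0],0],[[-0.04,0,-0.035],[0,0,0],0],[[0,0,0],[0,0,0],0]], "force": 40}}

```text
time_s: 1.8
position: [0.3547, 0.3655, 0.2313]
tool_rot: [[-0.092, 0.0, -0.996], [0.996, -0.0, -0.092], [-0.0, -1.0, -0.0]]
ft_force: [-0.5, 1.2, -0.1]
grip_width: -0.0003
```

Call:
{"op": "carry_out", "data": {"plan": [[[-0.045,0,-0.032],[0,0,0],0],[[-0.045,0,-0.032],[0,0,0],0],[[-0.045,0,-0.032],[0,0,0],0],[[-0.045,0,-0.032],[0,0,0],0],[[0,0,0],[0,0,0],0],[[0,0,0],[0,0,0],0]]}}

```text
time_s: 2.55
position: [0.4967, 0.2014, 0.2312]
tool_rot: [[-0.097, -0.001, -0.995], [0.995, 0.0, -0.097], [0.0, -1.0, 0.001]]
ft_force: [-0.5, 0.5, 0.1]
grip_width: 0.0002
```

```bash
python3 - <<'E'
from rig import env
import cv2
from h import *
o=env.observe(); p=env.get_image("wrist"); print(o["position"],o["ft_force"],p["tool_from_camera"],p["vfov"])
im=p["image"][:,:,::-1].copy(); 
cv2.imwrite("pics/w1.png",im)
q=[.5069,.1976,.0954,-.0094]
c,n=np.cos(q[2]),np.sin(q[2])
for x,y,z in [(-28,46,75),(-28,-46,75),(-38,46,75),(-38,-46,75),(38,32,85),(38,-32,85),(28,32,85),(28,-32,85),(0,0,60)]:
    X=q[3]+x/1e3;Y=y/1e3
    u=proj(p,[q[0]+c*X-n*Y,q[1]+n*X+c*Y,z/1e3],(o["position"],o["tool_rot"]))[0]; print((x,y,z),u)
    cv2.circle(im,(int(u[0]),int(u[1])),3,(0,0,255),-1)
cv2.imwrite("pics/w1m.png",im)
for n in ["scene"]:
    im=env.get_image(n)["image"][:,:,::-1]; cv2.imwrite("pics/s1.png",cv2.resize(im[100:260,220:440],None,fx=3.5,fy=3.5))
E
```

```text
[0.49673992 0.20143586 0.23124235] [-0.53019668  0.52542608  0.05360857] [[ 9.99999888e-01  8.99365808e-05 -4.64478940e-04 -1.17793213e-03]
 [ 4.69595610e-04 -3.08062578e-01  9.51365980e-01 -1.42372125e-01]
 [-5.75259763e-05 -9.51366092e-01 -3.08062585e-01  7.88738896e-02]
 [ 0.00000000e+00  0.00000000e+00  0.00000000e+00  1.00000000e+00]] 60.52722951890021
(-28, 46, 75) [375.81137845 181.29361524]
(-28, -46, 75) [250.01365151 181.1044427 ]
(-38, 46, 75) [376.39362862 167.58903707]
(-38, -46, 75) [249.3885669  167.40344807]
(38, 32, 85) [355.22764322 270.33201982]
(38, -32, 85) [270.59326955 270.18354633]
(28, 32, 85) [355.63479798 257.92605063]
(28, -32, 85) [270.13545134 257.77888978]
(0, 0, 60) [313.16682903 213.30124005]
```

View pics/w1m.png

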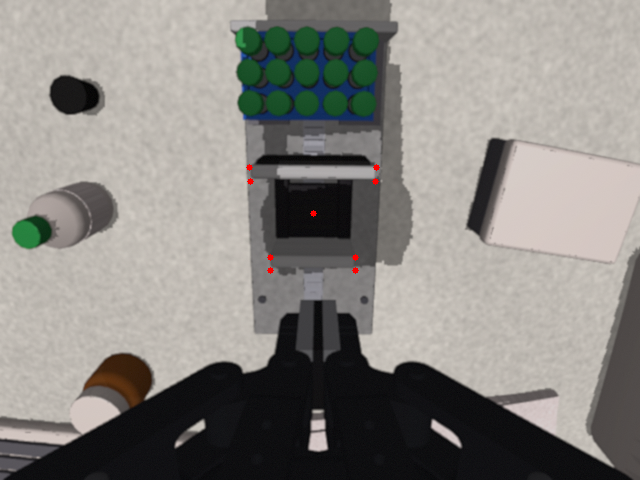

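View pics/s1.png

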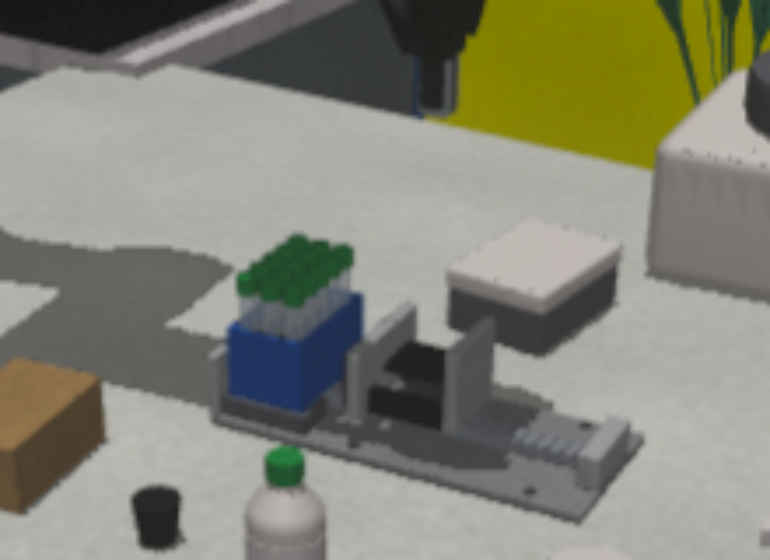

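The wrist view agrees with the fit to within about 2 mm. The real plates sit about 3 px rack-ward of the red predictions, so I'm using press ≈ (0.4955, 0.1975). Next I go down into the gap, about 6 mm rear of centre.

Call:
{"op": "carry_out", "data": {"plan": [[[-0.004,0.03,-0.0045],[0,0,0],0],[[0,0.04,0],[0,0,0],0],[[0,0.04,0],[0,0,0],0],[[0,0.025,0],[0,0,0],0],[[0,0.012,0],[0,0,0],0],[[0,0,0],[0,0,0],0],[[0,0,0],[0,0,0],0]]}}

```text
time_s: 3.52
position: [0.5026, 0.1975, 0.0854]
tool_rot: [[-0.097, 0.002, -0.995], [0.995, 0.0, -0.097], [0.0, -1.0, -0.002]]
ft_force: [0.5, 0.5, 0.5]
grip_width: -0.0
```

```bash
python3 - <<'E'
from rig import env
import cv2
o=env.observe(); print(o["position"],o["ft_force"])
im=env.get_image("scene")["image"][:,:,::-1]; a=cv2.resize(im[140:260,260:420],None,fx=4,fy=4)
cv2.imwrite("pics/s2.png",a); cv2.imwrite("pics/w2.png",env.get_image("wrist")["image"][:,:,::-1])
E
```

```text
[0.50260564 0.19746277 0.08542583] [0.50821833 0.45800771 0.4583383 ]
```

View pics/s2.png

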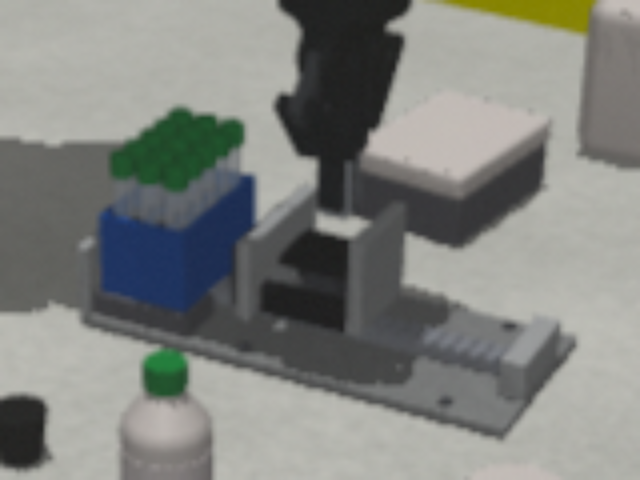

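View pics/w2.png

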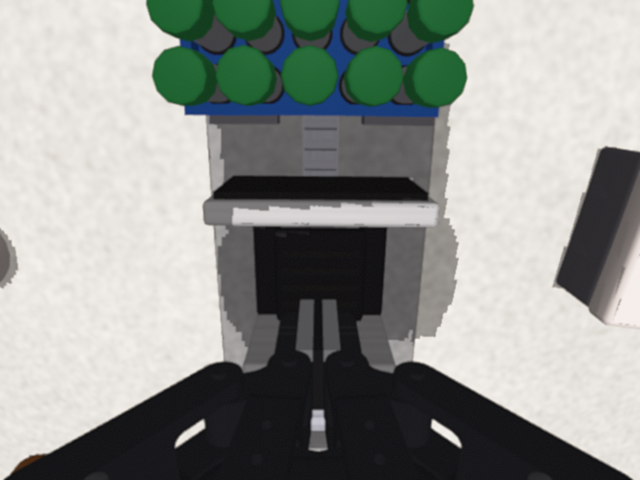

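The fingertip hangs over the paddle between the two plates and is centred sideways. Now I press down.

Call:
{"op": "carry_out", "data": {"plan": [[[0,0.015,0],[0,0,0],0],[[0,0.008,0],[0,0,0],0],[[0,0.005,0],[0,0,0],0],[[0,0.005,0],[0,0,0],0],[[0,0,0],[0,0,0],0],[[0,0,0],[0,0,0],0]]}}

```text
time_s: 4.38
position: [0.5023, 0.1971, 0.0517]
tool_rot: [[-0.097, 0.0, -0.995], [0.995, -0.0, -0.097], [-0.0, -1.0, -0.0]]
ft_force: [-0.8, -1.2, 5.0]
grip_width: 0.0
```

Call:
{"op": "carry_out", "data": {"plan": [[[0,0.001,-0.006],[0,0,0],0],[[0,0,-0.008],[0,0,0],0],[[0,0,-0.008],[0,0,0],0],[[0,0,-0.008],[0,0,0],0],[[0,0,-0.008],[0,0,0],0],[[0,0,0],[0,0,0],0]]}}

```text
time_s: 5.12
position: [0.5414, 0.2006, 0.051]
tool_rot: [[-0.096, 0.003, -0.995], [0.995, -0.0, -0.096], [-0.0, -1.0, -0.003]]
ft_force: [1.4, -2.0, 5.5]
grip_width: 0.0
```

```bash
python3 - <<'E'
from rig import env
import cv2
o=env.observe(); print(o["position"],o["ft_force"])
im=env.get_image("scene")["image"][:,:,::-1]; a=cv2.resize(im[140:260,260:420],None,fx=4,fy=4)
cv2.imwrite("pics/s3.png",a)
E
```

```text
[0.54137432 0.20060972 0.05103984] [ 1.40590234 -2.00652505  5.52842575]
```

View pics/s3.png

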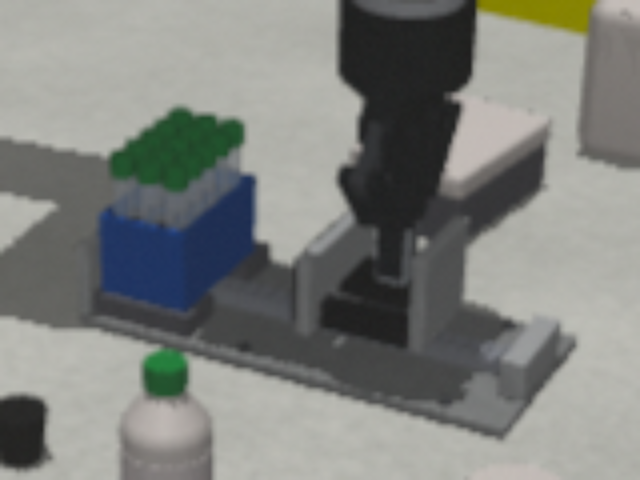

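The paddle is down and the jaw is sliding with the rack undisturbed. I keep pushing.

Call:
{"op": "carry_out", "data": {"plan": [[[0,0,-0.008],[0,0,0],0],[[0,0,-0.008],[0,0,0],0],[[0,0,-0.008],[0,0,0],0],[[0,0,-0.008],[0,0,0],0],[[0,0,-0.004],[0,0,0],0],[[0,0,0],[0,0,0],0]]}}

```text
time_s: 5.92
position: [0.5768, 0.2039, 0.051]
tool_rot: [[-0.096, 0.002, -0.995], [0.995, -0.0, -0.096], [-0.001, -1.0, -0.002]]
ft_force: [0.2, -1.7, 4.7]
grip_width: 0.0004
```

```bash
python3 - <<'E'
from rig import env
import cv2
o=env.observe(); print(o["position"],o["ft_force"])
im=env.get_image("scene")["image"][:,:,::-1]; a=cv2.resize(im[140:260,260:420],None,fx=4,fy=4)
cv2.imwrite("pics/s4.png",a)
E
```

```text
[0.57676817 0.20389403 0.05099396] [ 0.18399623 -1.69894088  4.72931962]
```

View pics/s4.png

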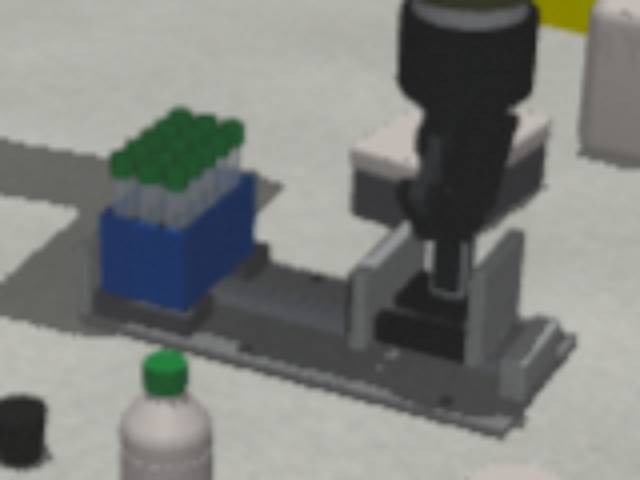

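Call:
{"op": "carry_out", "data": {"plan": [[[0.001,0,-0.005],[0,0,0],0],[[0,0,-0.005],[0,0,0],0],[[0,0,-0.004],[0,0,0],0],[[0,0,-0.003],[0,0,0],0],[[0,0,0],[0,0,0],0]]}}

```text
time_s: 6.6
position: [0.5928, 0.2069, 0.0508]
tool_rot: [[-0.096, 0.0, -0.995], [0.995, 0.0, -0.096], [-0.0, -1.0, -0.0]]
ft_force: [-2.7, -1.6, 5.4]
grip_width: -0.0
```

Call:
{"op": "carry_out", "data": {"plan": [[[0,0,-0.003],[0,0,0],0],[[0,0,-0.003],[0,0,0],0],[[0,0,0],[0,0,0],0]]}}

```text
time_s: 6.98
position: [0.5987, 0.2076, 0.0508]
tool_rot: [[-0.097, 0.0, -0.995], [0.995, 0.0, -0.097], [0.0, -1.0, -0.0]]
ft_force: [-2.9, -0.0, 4.9]
grip_width: -0.0
```

```bash
python3 - <<'E'
from rig import env
import cv2
o=env.observe(); print(o["position"],o["ft_force"])
im=env.get_image("scene")["image"][:,:,::-1]; a=cv2.resize(im[140:260,260:420],None,fx=4,fy=4)
cv2.imwrite("pics/s5.png",a)
E
```

```text
[0.59868241 0.20759077 0.05082579] [-2.89765414 -0.03858304  4.90543453]
```

View pics/s5.png

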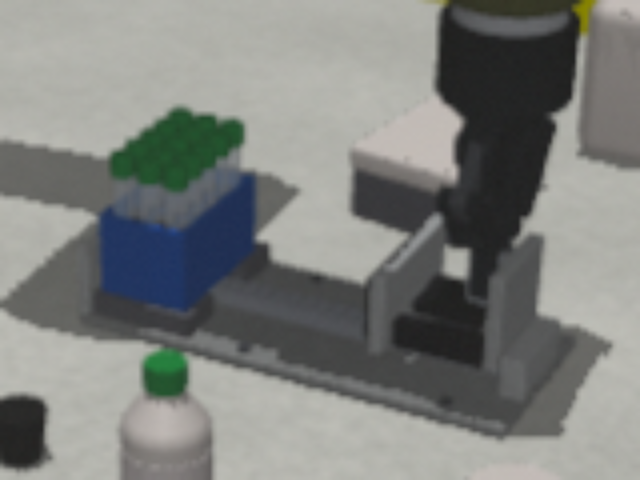

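The jaw is close to the stop and the force is still only friction. I continue in small steps until it rises.

Call:
{"op": "carry_out", "data": {"plan": [[[0,0,-0.002],[0,0,0],0],[[0,0,-0.002],[0,0,0],0],[[0,0,0],[0,0,0],0]]}}

```text
time_s: 7.4
position: [0.5987, 0.2076, 0.0508]
tool_rot: [[-0.097, -0.009, -0.995], [0.995, -0.002, -0.097], [-0.001, -1.0, 0.009]]
ft_force: [-21.5, -4.1, 15.3]
grip_width: -0.0003
```

The force rose to 21 N with no further motion, so the jaw is against the stop. I hold there for a moment, relax the push, then lift straight up.

Call:
{"op": "carry_out", "data": {"plan": [[[0,0,0],[0,0,0],0],[[0,0,0.003],[0,0,0],0],[[0,0,0],[0,0,0],0],[[0,-0.008,0],[0,0,0],0],[[0,-0.012,0],[0,0,0],0],[[0,-0.025,0],[0,0,0],0],[[0,-0.05,0],[0,0,0],0],[[0,-0.05,0],[0,0,0],0]]}}

```text
time_s: 8.4
position: [0.6001, 0.2075, 0.1977]
tool_rot: [[-0.096, 0.002, -0.995], [0.995, 0.0, -0.096], [0.0, -1.0, -0.002]]
ft_force: [1.3, 0.8, 0.1]
grip_width: 0.0004
```

```bash
python3 - <<'E'
from rig import env
import cv2
o=env.observe(); print(o["time_s"],o["position"],o["ft_force"])
im=env.get_image("scene")["image"][:,:,::-1]; a=cv2.resize(im[140:260,260:420],None,fx=4,fy=4)
cv2.imwrite("pics/s6.png",a)
cv2.imwrite("pics/w6.png",env.get_image("wrist")["image"][:,:,::-1])
E
```

```text
8.4 [0.60011074 0.20748613 0.19767754] [1.29735    0.78231001 0.06490466]
```

View pics/s6.png

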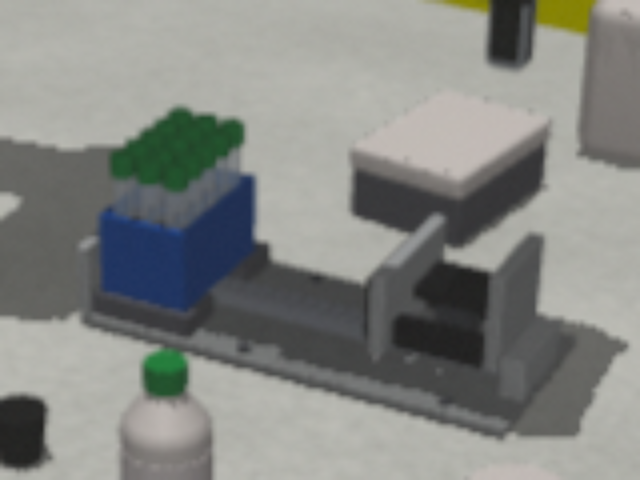

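View pics/w6.png

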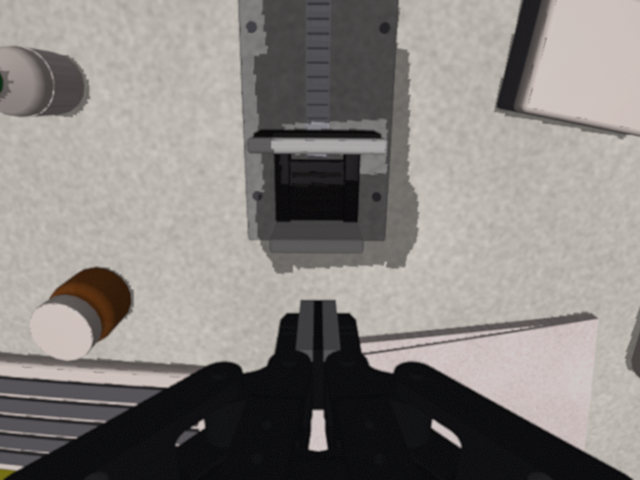

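Call:
{"op": "carry_out", "data": {"plan": [[[0,-0.05,0],[0,0,0],0],[[0,0,0],[0,0,0],0],[[0,0,0],[0,0,0],0],[[0,0,0],[0,0,0],0]]}}

```text
time_s: 9.0
position: [0.5994, 0.2075, 0.2441]
tool_rot: [[-0.096, -0.002, -0.995], [0.995, -0.0, -0.096], [-0.0, -1.0, 0.002]]
ft_force: [-0.6, -0.9, -0.1]
grip_width: -0.0004
```

```bash
python3 - <<'E'
from rig import env
import cv2
from h import *
p=env.get_image("scene"); cv2.imwrite("pics/s7.png",p["image"][:,:,::-1])
print(env.observe()["position"], env.observe()["ft_force"], env.close_job())
E
```

```text
the job is handed in; nothing more can be done
[0.5994141  0.2074562  0.24414462] [0.10386896 0.30630413 0.35008378] None
```

View pics/s7.png

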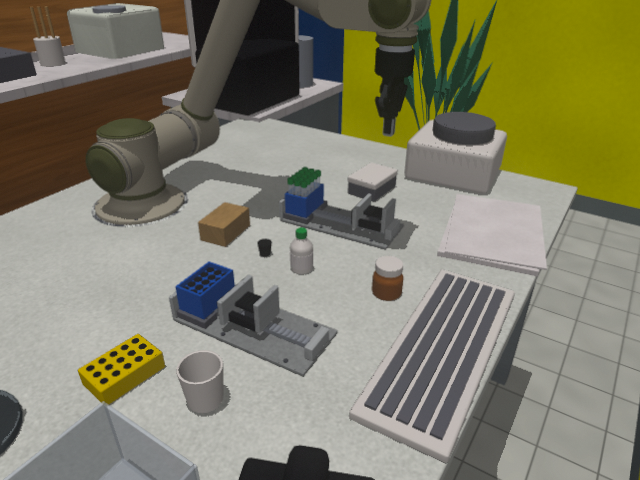

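I pressed the release paddle on the full rack's holder about 9 mm down with the closed fingertips. Keeping it down, I pushed the jaw back to the end stop, then lifted clear and handed the job in at about 9 s.

- **Jaw:** at the end of the push the tool stopped moving and the force rose to about 21 N. The pictures show the rear plate against the stop, and my fitted holder position puts it there too.
- **Paddle and arm:** the paddle looks up again, and the arm ended about 0.24 m above the table with no contact force.
- **Everything else:** both racks, the other holder and the bystanders look unmoved in the last picture.

These checks are from the pictures and the force readings; the joint values themselves can't be read. No check failed. The wrist view and the fixed cameras disagreed by about 2 mm on where the paddle was, so I corrected for that before pressing.

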